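# Switch off the egg cooker and lift out the egg rack level

### The job

The eggs are done: flip the red toggle on the egg cooker over to off (the side with the white ring mark), and only then lift the wire rack with its three eggs straight up out of the cooker. Finish still holding the rack in the gripper, level and steady above the cooker, at least a hand's breadth (10 cm) higher than it stood, with every egg still in its own ring and the toggle still off. Do not disturb the things standing around.

Things in the scene. Friction and masses are not known exactly. Their poses are not given: they have to be found in the camera images.
- cooker: White round electric egg cooker, fixed to the worktop; radius 89 mm, top at 45 mm with a raised lip (4 mm thick, 9 mm high) round it. Origin: centre of its underside. A white control panel (120 mm wide in y, top at 50 mm) sticks out along its own -x (towards the robot) to 160 mm from the centre and carries the red toggle. z up.
- toggle (a joint): The red toggle, an over-centre lever on the cooker's control panel: it swings in the cooker's y-z plane about a pivot parallel to the cooker's x axis. 0 rad = on, leaning 40 degrees to the cooker's -y (right, green bar mark); 1.4 rad = off, leaning 40 degrees to the cooker's +y (left, white ring mark); 0.7 is upright. It weighs 0.1 kg and falls by itself to whichever end it is nearer; pushing it sideways takes about 1 N.
- toggle_tip (a point): Centre of the toggle's red ball (18 mm diameter), 45 mm from the pivot; the stem below it is 8 mm thick, steel.
- toggle_pivot (a point): Pivot of the toggle, on the top face of the control panel, 118 mm from the cooker's centre along the cooker's -x and 50 mm above the worktop.
- egg_rack: Loose round steel wire rack, 157 mm across, 143 mm high, 0.25 kg empty, standing on four feet on the cooker's top inside the lip, turned anyhow by up to 0.3 rad from the cooker. Origin: centre at the bottom of its feet. Four wire rings (inside diameter 30 mm) 22 mm above the feet carry the eggs; three hold an egg, one (at its own +x -y) is empty. A post rises from the middle to a black handle.
- rack_grip (a point): Centre of the rack's black handle: an upright flat grip 50 mm along the rack's x, 14 mm thick along its y, 36 mm high (125 mm above the feet, so 170 mm above the worktop while the rack stands in the cooker). Pinch it across its y. Its z axis is the rack's up. The tops of the eggs are 52 mm below this point.
- egg1_center (a point): A loose light brown hen's egg, 44 mm across and 56 mm high, about 60 g, blunt end down in its ring; this is the point on its axis 22 mm above its bottom.
- cup1 (a point): Where the light brown egg's point sits when the egg is in its ring; fixed in the rack at its x +33, y +33, z +39 mm.
- egg2_center (a point): A loose cream hen's egg, 44 mm across and 56 mm high, about 60 g, blunt end down in its ring; this is the point on its axis 22 mm above its bottom.
- cup2 (a point): Where the cream egg's point sits when the egg is in its ring; fixed in the rack at its x -33, y +33, z +39 mm.
- egg3_center (a point): A loose dark brown hen's egg, 44 mm across and 56 mm high, about 60 g, blunt end down in its ring; this is the point on its axis 22 mm above its bottom.
- cup3 (a point): Where the dark brown egg's point sits when the egg is in its ring; fixed in the rack at its x -33, y -33, z +39 mm.
- salt: Bystander to be left alone: glass salt shaker with grey cap, 44 mm across, 90 mm high. Origin: centre of its underside.
- pepper: Bystander to be left alone: wooden pepper mill, 58 mm across, 170 mm high. Origin: centre of its underside.
- mug: Bystander to be left alone: white mug with handle, 78 mm across, 97 mm high, on the range. Origin: centre of its underside.
- honey: Bystander to be left alone: glass jar with dark lid, 64 mm across, 99 mm high, on the range. Origin: centre of its underside.

How it is judged (in metres and radians):
On the way, in this order (a step that is already met when the one before it is completed fails the run):
1. the toggle is over at off, the rack still standing in the cooker (value of joint toggle above 1.25 rad and z of rack_grip in the frame of cooker below 0.185 m), for 0.2 s.
2. the rack is carried by the gripper, level, clear above the cooker, with its eggs (z of rack_grip in the frame of cooker above 0.255 m and angle between rack_grip's own z axis and vertical below 0.14 rad and horizontal distance between rack_grip and cooker below 0.06 m and contact force between egg_rack and the fingers above 2 N and contact force between egg_rack and cooker below 0.05 N and distance between egg1_center and cup1 below 0.012 m and distance between egg2_center and cup2 below 0.012 m and distance between egg3_center and cup3 below 0.012 m), for 0.3 s.
At the end, for the whole second after the job is handed in: Toggle at off (above 1.25 rad). Rack held by the gripper (over 2 N), 85 mm or more above its seat, within 60 mm sideways of the cooker's centre, tilted under 0.14 rad, not touching the cooker, slower than 0.03 m/s and 0.2 rad/s, each egg within 12 mm of its seat (all of step 2 and value of joint toggle above 1.25 rad and linear speed of egg_rack below 0.03 m/s and angular speed of egg_rack below 0.2 rad/s); the arm keeps its last pose, push and grip.
It fails at once if the rack is lifted before the cooker is switched off (z of rack_grip in the frame of cooker above 0.19 m and value of joint toggle below 0.7 rad).
It fails at once if an egg leaves its ring (distance between egg1_center and cup1 above 0.02 m or distance between egg2_center and cup2 above 0.02 m or distance between egg3_center and cup3 above 0.02 m).
It fails at once if the rack is tipped by more than 0.35 rad (20 degrees) (angle between rack_grip's own z axis and vertical above 0.35 rad).
It fails at once if a bystander is moved by more than 20 mm (distance of any of salt, pepper, mug, honey from where it was at the start of the episode above 0.02 m).
It also fails if it takes over 56 s, if anything falls off the work surface, if the arm or the gripper's body presses on something with over 40 N, if the wrist force passes 120 N, or if a joint passes its speed limit or range.

### The arm

A 6-joint arm with a two-finger parallel gripper is mounted at the origin on a cart in front of the work surface, level with it; the furniture and walls round the work are solid. World frame = base frame: x ahead of the robot, y to its left, z up, the work surface at z = 0. Lengths are in mm, angles in rad, forces in N, time in s.
With the tool pointing down it reaches from about 275 to 825 mm from the base axis. Payload 4.9 kg.
Tool frame: the origin (TCP) lies at the very end of the fingers, on their centre line; the grasp point (between the pads) lies 19 mm behind it; z points along the fingers, y is the direction in which the jaws open and shut (so a half turn about z gives the same grasp; the last joint's range is limited). The gripper opens to 85 mm and grips with 20 to 120 N. Pads are 22 mm wide; open, the fingers measure 114 mm over their backs; the gripper's body (76 mm by 85 mm) begins 54 mm behind the grasp point. The pads swing forward as they close: fully open they stand 13 mm farther back than shut.
Start: joints at [-1.378, 0.326, -0.193, 1.052, 0, 1.437], TCP at [176.57, -520.905, 231.281] pointing down, gripper open.
Joint ranges: [-2.65, 2.65], [-0.97, 1.79], [-1.3, 1.35], [-1.93, 2.1], [-1.47, 1.37], [-3.14, 3.14]. Speed limits (rad/s): [2.57, 2.57, 3.14, 3.14, 3.14, 3.14].

### API

Orientations are given as [roll, pitch, yaw] about the fixed x, y, z axes, in that order (R = Rz(yaw) Ry(pitch) Rx(roll)).
In Python, from bench import bot, solve_ik, imaging gives the robot as it stands. Calls block until the motion is done:
- bot.move_ptp(position, orientation): joint-space move of the TCP to a pose.
- bot.movel(position, rot=None, max_speed=150, threshold=None): straight line of the TCP; rot=None keeps the orientation; max_speed is the mean speed in mm/s. With threshold (N) it stops when the force on the tool has changed by that much, and returns True; else False.
- bot.move_j(angles): joint-space move.
- bot.grip(opening, effort=None): opening from 0.0 (shut) to 1.0 (fully open); effort is the grip in N (None keeps the last); returns when the fingers have stopped.
- bot.dwell(seconds).
- solve_ik(position, orientation): joint angles nearest the present ones, or None.
- bot.get_state(): the state.
- imaging.capture(name): name is "side" or "top"; returns the picture (384x512x3 uint8, blue, green, red); there is no depth.
- imaging.camera_model(name): a dict with "K" (3x3 intrinsics, pixels), "k1" (the pictures are not rectified: a ray, as slopes to the right and down, at radius r is drawn at 1 + k1 r^2 times it, then the intrinsics apply), "position" and "rotation" of the camera in the world. Camera axes: x right, y up, looking along -z (the intrinsics and any distortion apply to the point x, -y, -z); pixel columns grow to the right and rows downward; lengths in mm; the calibration is good to about 2 mm. A picture is of the moment at which its call begins. camera_model takes no time and is no camera call.
A pose or a line that the arm cannot do raises bot.IKError and nothing moves.
- bot.sign_off(): hands the job in, once; it reports no verdict.
The state is a dict: "t": time; "qpos": joint angles; "joint_velocities": joint speeds; "effort": joint torques, N m; "tcp_pos": TCP position; "orientation": TCP orientation; "contact_force": force on the tool from outside, world axes, zero at the start; "wrist_torque": the same for the moment, N m; "opening": opening from 0.0 (shut) to 1.0 (fully open).
Only numpy, scipy, OpenCV 4.12 (cv2) and the standard library are available. Lean on these libraries where they do the work, as an engineer would, in place of code of your own. Each camera call takes 0.05 s, during which the arm holds its last target.

## Working session

There is one attempt and no reset: what is moved stays moved. The work goes in short steps, each a Python script; the robot and the scene stay as the last script left them, time stands still between calls to the robot, and variables do not carry over. Pictures are saved under pics/ and viewed, and the job is handed in when it is done.

```bash
ls; mkdir -p pics
python3 - <<'E'
from bench import bot, imaging
import cv2
for n in("side","top"):
    im=imaging.capture(n); cv2.imwrite(f"pics/{n}0.png",im)
    m=imaging.camera_model(n); print(n,m)
print(bot.get_state())
E
```

```text
pics
side {'K': array([[430.39741737,   0.        , 252.34431287],
       [  0.        , 430.39741737, 187.70010097],
       [  0.        ,   0.        ,   1.        ]]), 'k1': -0.11132198295427002, 'position': array([  442.73914318, -1387.21461575,   612.38767049]), 'rotation': array([ 1.2241897 ,  0.00514927, -0.07546235])}
top {'K': array([[494.99172539,   0.        , 249.27166852],
       [  0.        , 494.99172539, 201.384418  ],
       [  0.        ,   0.        ,   1.        ]]), 'k1': -0.1999627869170228, 'position': array([-116.21903871, -158.87685269, 1522.0142549 ]), 'rotation': array([ 0.43030863, -0.00908177, -1.4295821 ])}
{'t': 0.1, 'qpos': array([-1.37820158e+00,  3.26858414e-01, -1.93496185e-01,  1.05201961e+00,
        2.19850944e-05,  1.43656310e+00]), 'joint_velocities': array([ 4.90550027e-04, -2.77714023e-03,  2.87984478e-03, -2.08646940e-03,
       -9.20734167e-05,  3.94865983e-04]), 'effort': array([ 6.08192586e-04, -4.44240367e+01,  2.63038391e+01,  7.89952377e-03,
       -1.21526764e-04,  7.80373568e-06]), 'tcp_pos': array([ 176.46904374, -520.35700149,  230.58166289]), 'orientation': array([-3.14003191e+00, -2.32955733e-04,  3.26827775e-01]), 'contact_force': array([ 0.24010011, -0.25633666,  0.83483078]), 'wrist_torque': array([-0.02483242,  0.04391839,  0.02922784]), 'opening': 0.9999755269494002}
```

View pics/side0.png

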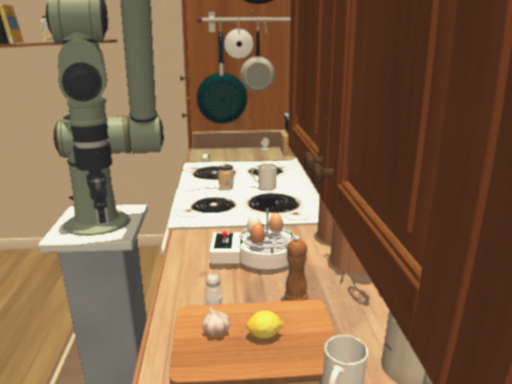

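View pics/top0.png

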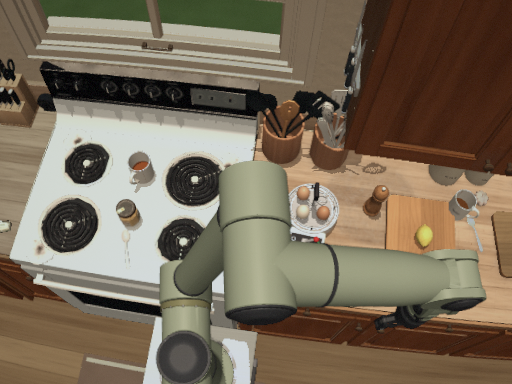

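```bash
cat > h.py <<'E'
import numpy as np, cv2
from scipy.spatial.transform import Rotation as Ro
from bench import bot, solve_ik, imaging
CM={n:imaging.camera_model(n) for n in("side","top")}
def R(n): return Ro.from_euler('xyz',CM[n]['rotation']).as_matrix()
def proj(n,p):
    m=CM[n]; c=R(n).T@(np.array(p,float)-m['position']); s=np.array([c[0],-c[1]])/-c[2]
    s=s*(1+m['k1']*(s@s)); return (m['K']@[s[0],s[1],1])[:2]
def ray(n,uv):
    m=CM[n]; d=(np.linalg.inv(m['K'])@[uv[0],uv[1],1])[:2]; s=d.copy()
    for _ in range(50): s=d/(1+m['k1']*(s@s))
    v=R(n)@np.array([s[0],-s[1],-1]); return m['position'],v/np.linalg.norm(v)
def onz(n,uv,z):
    o,v=ray(n,uv); return o+v*(z-o[2])/v[2]
def tri(a,b):
    o1,v1=ray('side',a);o2,v2=ray('top',b)
    A=np.array([v1,-v2]).T; t=np.linalg.lstsq(A,o2-o1,rcond=None)[0]
    p,q=o1+t[0]*v1,o2+t[1]*v2; return (p+q)/2,np.linalg.norm(p-q)
def crop(im,x0,x1,y0,y1,f,name):
    cv2.imwrite(name,cv2.resize(im[y0:y1,x0:x1],None,fx=f,fy=f,interpolation=cv2.INTER_CUBIC))
E
python3 - <<'E'
from h import *
for n in CM: print(n,proj(n,bot.get_state()['tcp_pos']))
crop(cv2.imread('pics/side0.png'),190,330,190,310,5,'pics/s0c.png')
crop(cv2.imread('pics/top0.png'),270,400,165,260,6,'pics/t0c.png')
E
```

```text
side [101.47646285 221.58822902]
top [394.76785947 322.75024311]
```

View pics/s0c.png

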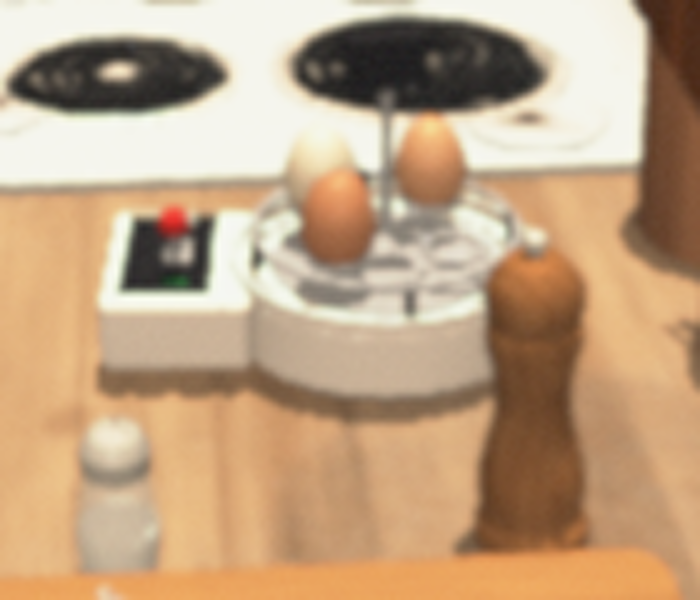

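View pics/t0c.png

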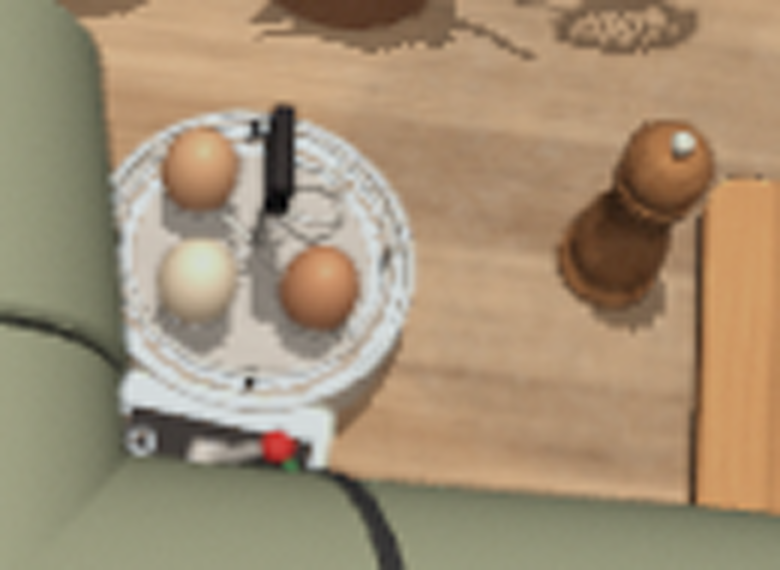

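Run:
```python
from h import *
S=cv2.imread('pics/side0.png');T=cv2.imread('pics/top0.png')
def red(im,x0,x1,y0,y1):
    h=cv2.cvtColor(im,cv2.COLOR_BGR2HSV); m=(((h[...,0]<6)|(h[...,0]>172))&(h[...,1]>170)&(h[...,2]>120)).astype(np.uint8)
    k=np.zeros_like(m);k[y0:y1,x0:x1]=m[y0:y1,x0:x1]; ys,xs=np.nonzero(k); return np.array([xs.mean(),ys.mean()]),len(xs)
rs=red(S,205,245,220,250);rt=red(T,300,330,230,250);print(rs,rt)
print('tip',tri(rs[0],rt[0]))
# handle dark mask top
g=T.max(2); m=np.zeros_like(g); m[180:204,311:323]=(g[180:204,311:323]<60); 
n,l,st,ce=cv2.connectedComponentsWithStats(m); i=1+st[1:,4].argmax(); print('handle',st[i],ce[i])
pts=np.argwhere(l==i)[:,::-1].astype(np.float32); r=cv2.minAreaRect(pts);b=cv2.boxPoints(r);print(r,b)
for p in b: print(p,onz('top',p,188)[:2],onz('top',p,152)[:2])
# lip: white region outer boundary on right half; crop points -> fit at z=54
w=((T.min(2)>165)&(cv2.cvtColor(T,cv2.COLOR_BGR2HSV)[...,1]<45)).astype(np.uint8)
cv2.imwrite('pics/w.png',cv2.resize(w[165:260,270:400]*255,None,fx=6,fy=6,interpolation=0))
for z,p in ((50,(324.,246)),(50,(326,233))): print(onz('top',p,z))
c=np.array([440,-40]); 
for nm,uv in (('pep base',(272,280)),('salt',(213,303))): print(nm,onz('side',uv,0))
```

```text
(array([224.        , 234.10526316]), 19) (array([315.77777778, 239.05555556]), 18)
tip (array([ 442.25519726, -301.43863792,   83.90822853]), np.float64(1.2798135828852841))
handle [314 183   5  18  79] [316.06329114 191.6835443 ]
((316.0, 191.5), (17.0, 4.0), 90.0) [[314. 183.]
 [318. 183.]
 [318. 200.]
 [314. 200.]]
[314. 183.] [ 580.88957602 -270.27827188] [ 599.70190133 -273.28457491]
[318. 183.] [ 582.6955938  -282.38640844] [ 601.5566567  -285.71946428]
[318. 200.] [ 525.94625059 -287.05258705] [ 543.27586332 -290.51156541]
[314. 200.] [ 524.19927981 -275.13751245] [ 541.48174841 -278.274948  ]
[ 435.01854423 -332.98430568   50.        ]
[ 479.93737472 -335.75974146   50.        ]
pep base [ 565.03457927 -415.07891742    0.        ]
salt [ 410.69613252 -506.58533156    0.        ]
```

View pics/w.png

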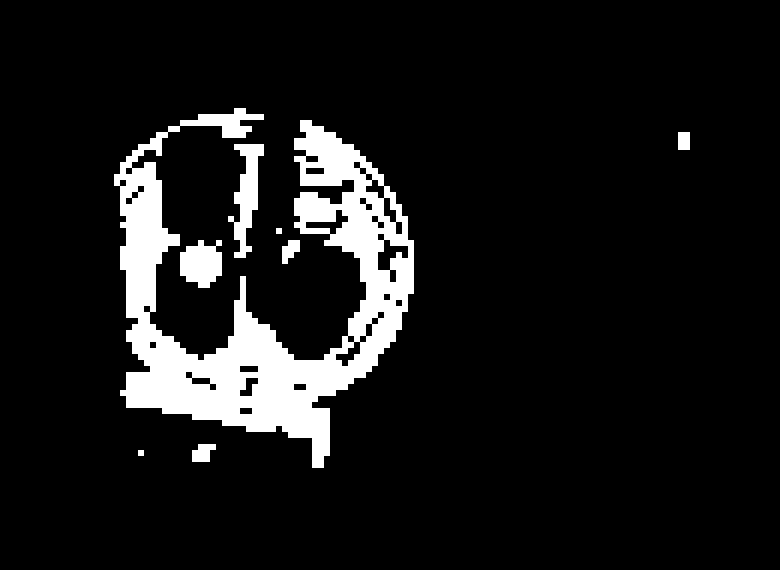

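Run:
```python
from h import *
q=bot.get_state()['qpos'].copy(); q[0]=-2.2; bot.move_j(q); print(bot.get_state()['t'])
for n in CM:
    im=imaging.capture(n); cv2.imwrite(f"pics/{n}1.png",im)
crop(cv2.imread('pics/side1.png'),190,330,190,310,5,'pics/s1c.png')
crop(cv2.imread('pics/top1.png'),260,360,175,265,8,'pics/t1c.png')
```

```text
1.7167
```

View pics/t1c.png

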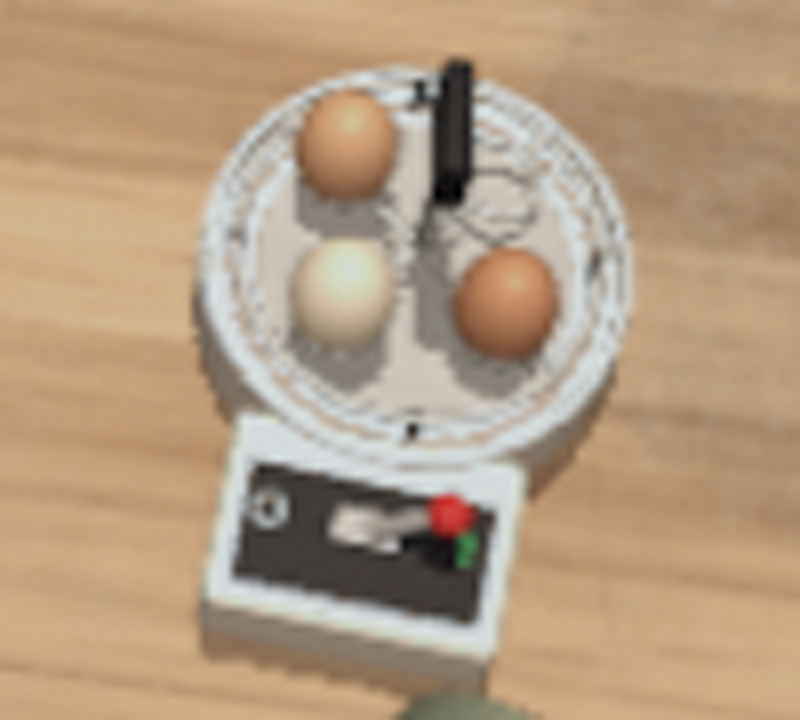

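View pics/top1.png

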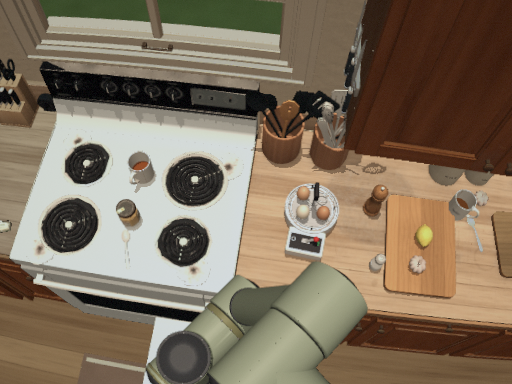

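Run:
```python
from h import *
from scipy.optimize import least_squares
T=cv2.imread('pics/top1.png')
c=lambda x,y:(260+(x+.5)/8-.5,175+(y+.5)/8-.5)
P={k:onz('top',c(*v),50)[:2] for k,v in dict(FL=(207,598),FR=(492,655),BL=(238,415),BR=(525,465),dFL=(235,577),dFR=(475,620),dBL=(252,463),dBR=(497,513),ring=(269,508),pocket=(360,524)).items()}
for k,v in P.items(): print(k,v.round(1))
for a,b in(('FR','FL'),('dFR','dFL'),('dBR','dBL')):
    d=P[b]-P[a]; print(a,b,np.linalg.norm(d),'yaw',np.arctan2(-d[0],d[1]))
# lip outer edge: hand points around rim z=54 by contour of not-wood
h=cv2.cvtColor(T,cv2.COLOR_BGR2HSV); 
pts=[]
cen=np.array(c(418,265))
for a in np.radians(np.r_[-175:5:6]):  # upper half in image
    for r in np.arange(34,18,-.25):
        p=cen+r*np.array([np.cos(a),np.sin(a)]); v=cv2.getRectSubPix(h,(1,1),tuple(map(float,p)))[0,0] if 0 else h[int(round(p[1])),int(round(p[0]))]
        if v[1]<55 and v[2]>150: pts.append(onz('top',p,54)[:2]);break
pts=np.array(pts)
f=least_squares(lambda q:np.hypot(*(pts-q[:2]).T)-q[2],[560,-275,89],loss='soft_l1',f_scale=2).x; print('lip',f)
f=least_squares(lambda q:np.hypot(*(pts-q[:2]).T)-89,[560,-275],loss='soft_l1',f_scale=2).x; print('lip r89',f)
E1,E2,E3=[onz('top',c(*v),86)[:2] for v in((348,146),(343,292),(507,303))]
print(E1,E2,E3,'mid13',(E1+E3)/2,'d12',E1-E2,'yaw',np.arctan2(*(E1-E2)[::-1]),'d23',E2-E3,np.arctan2(-(E2-E3)[0],(E2-E3)[1]))
for nm,v,z in(('far L',(446,62),188),('far R',(472,64),188),('nearbot L',(434,200),152),('nearbotR',(462,204),152),('near top L',(437,180),188),('near topR',(465,182),188)): print(nm,onz('top',c(*v),z)[:2])
S=cv2.imread('pics/side1.png')
hs=cv2.cvtColor(T,cv2.COLOR_BGR2HSV)
for n,im,b in(('side',S,(205,245,220,250)),('top',T,(305,330,230,250))):
    hh=cv2.cvtColor(im,cv2.COLOR_BGR2HSV);m=((hh[...,0]<6)|(hh[...,0]>172))&(hh[...,1]>150)&(hh[...,2]>100)
    ys,xs=np.nonzero(m[b[2]:b[3],b[0]:b[1]]); print(n,xs.mean()+b[0],ys.mean()+b[2],len(xs)); 
    if n=='side': s=(xs.mean()+b[0],ys.mean()+b[2])
    else: print('tip',tri(s,(xs.mean()+b[0],ys.mean()+b[2])), onz('top',(xs.mean()+b[0],ys.mean()+b[2]),84.5))
print('pep',onz('side',(295,298),0),onz('top',(372,211),0),'salt',onz('top',(376,268),0))
```

```text
FL [ 406.9 -212.9]
FR [ 399.1 -326.7]
BL [ 485.7 -216.5]
BR [ 480.6 -333.1]
dFL [ 417.2 -222.8]
dFR [ 412.6 -318.7]
dBL [ 466.  -224.3]
dBR [ 458.6 -323.6]
ring [ 447.9 -233. ]
pocket [ 446.3 -269.7]
FR FL 114.07564905253707 yaw -0.06900496903291858
dFR dFL 96.00812352683704 yaw -0.047810454073534694
dBR dBL 99.57251108998258 yaw -0.0742416400569195
lip [ 560.78333755 -281.55605756   88.99297302]
lip r89 [ 560.77382478 -281.55692   ]
[ 593.52550087 -246.61008718] [ 529.18808367 -250.79018835] [ 533.85606427 -316.17496602] mid13 [ 563.69078257 -281.3925266 ] d12 [64.3374172   4.18010117] yaw 0.06488035085352455 d23 [-4.6679806  65.38477767] 0.07127154380011007
far L [ 583.81521077 -274.05393005]
far R [ 584.43580879 -283.97049865]
nearbot L [ 542.87218133 -277.57398319]
nearbotR [ 542.75657086 -288.42471674]
near top L [ 533.94471774 -274.86220491]
near topR [ 534.65668337 -285.38464097]
side 223.9090909090909 234.0909090909091 22
top 315.7142857142857 239.0 21
tip (array([ 442.18551008, -301.24681401,   83.95263826]), np.float64(0.886112707074626)) [ 441.5046116  -301.25140124   84.5       ]
pep [ 611.72959381 -502.23476567    0.        ] [ 602.2715673  -492.76607956    0.        ] salt [ 401.36484334 -514.94683633    0.        ]
```

View pics/s1c.png

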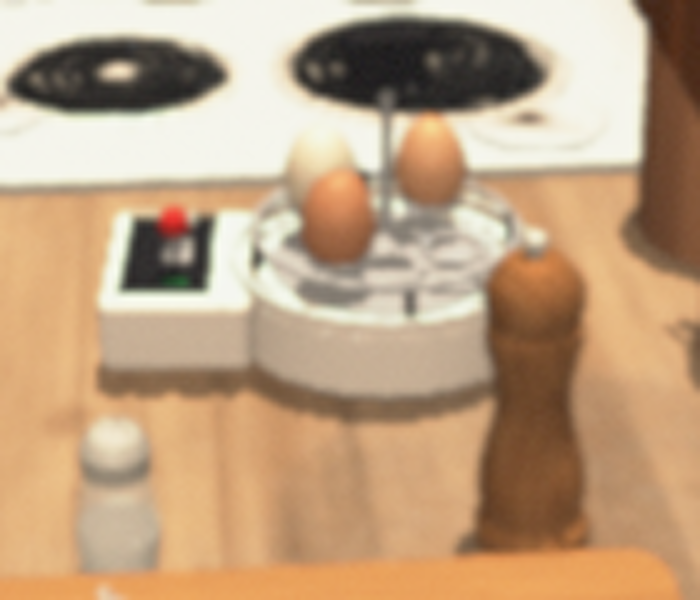

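Run:
```python
from h import *
O=[np.pi,0,0.0]
bot.grip(0.0,40)
bot.move_ptp([441,-348,190],O)
s=bot.get_state();print(s['t'],s['tcp_pos'],s['qpos'],s['opening'],s['contact_force'])
print(bot.movel([441,-348,73],max_speed=120,threshold=8))
print(bot.get_state()['tcp_pos'])
print(bot.movel([441,-272,73],max_speed=50,threshold=15))
s=bot.get_state();print(s['t'],s['tcp_pos'],s['contact_force'])
for n in CM: cv2.imwrite(f"pics/{n}2.png",imaging.capture(n))
crop(cv2.imread('pics/side2.png'),190,330,170,290,5,'pics/s2c.png')
```

```text
5.1167 [ 440.50509196 -348.7531246   190.06423207] [-8.00914566e-01  3.77970443e-01 -2.26492264e-01  9.66148317e-01
 -2.31134644e-04  2.34207102e+00] 0.0006077033197461932 [-1.11087463  0.50864557  0.26605328]
False
[ 441.43519433 -348.49834943   73.71896557]
False
7.9083 [ 441.05865962 -272.31935077   73.02330819] [ 1.23805394 -0.53003916  0.40190842]
```

View pics/s2c.png

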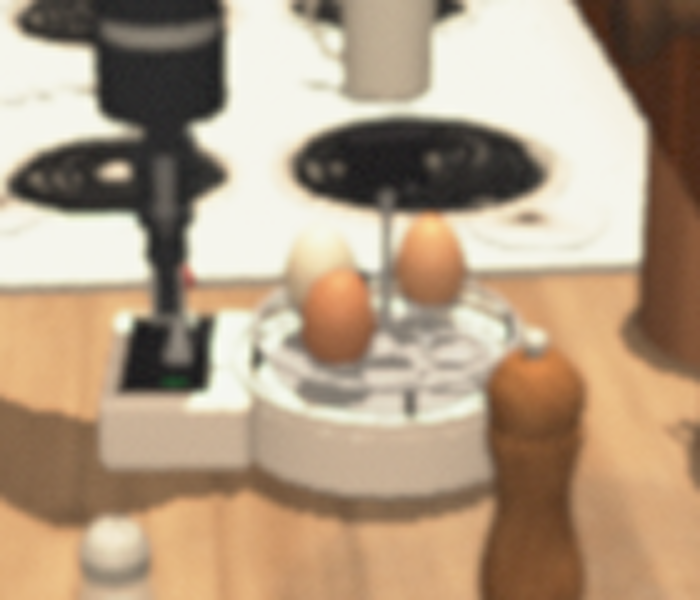

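Run:
```python
from h import *
bot.movel([441,-305,73],max_speed=120)
bot.movel([441,-305,260],max_speed=180)
print(bot.get_state()['t'])
for n in CM: cv2.imwrite(f"pics/{n}3.png",imaging.capture(n))
a=cv2.imread('pics/side3.png')[170:290,190:330];b=cv2.imread('pics/top3.png')[165:275,250:380]
f=lambda i:cv2.resize(i,(400,380),interpolation=2)
cv2.imwrite('pics/c3.png',np.hstack([f(a),f(b)]))
S=cv2.imread('pics/side3.png')
hh=cv2.cvtColor(S,cv2.COLOR_BGR2HSV);m=((hh[...,0]<6)|(hh[...,0]>172))&(hh[...,1]>150)&(hh[...,2]>100)
m[:, :205]=0;m[:,245:]=0;m[:210]=0;m[250:]=0
ys,xs=np.nonzero(m);print(xs.mean(),ys.mean(),len(xs),'expected off',proj('side',[445,-244,84.5]),onz('side',(xs.mean(),ys.mean()),84.5))
```

```text
9.625
225.5 225.2 10 expected off [224.45800054 225.32724556] [ 448.04390724 -243.37184168   84.5       ]
```

View pics/c3.png

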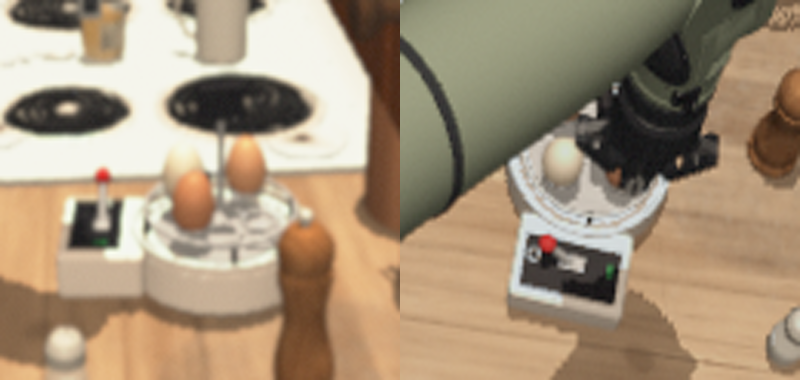

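Run:
```python
from h import *
O=[np.pi,0,0.05]
bot.grip(0.65)
bot.move_ptp([560,-280,260],O)
print(bot.movel([560,-280,152],max_speed=80,threshold=8))
s=bot.get_state();print(s['t'],s['tcp_pos'],s['orientation'],s['contact_force'],s['opening'],s['qpos'])
for n in CM: cv2.imwrite(f"pics/{n}4.png",imaging.capture(n))
a=cv2.imread('pics/side4.png')[150:290,190:330];b=cv2.imread('pics/top4.png')[150:275,250:380]
f=lambda i:cv2.resize(i,(400,380),interpolation=2)
cv2.imwrite('pics/c4.png',np.hstack([f(a),f(b)]))
```

```text
False
12.35 [ 560.36647146 -280.24633957  152.61299522] [ 3.14095148e+00 -8.97259677e-04  4.99542708e-02] [0.54367814 0.5050407  0.2393719 ] 0.6528486311316332 [-5.81486589e-01  5.23173788e-01 -9.48868976e-02  9.51632901e-01
  1.21155227e-05  2.51015209e+00]
```

View pics/c4.png

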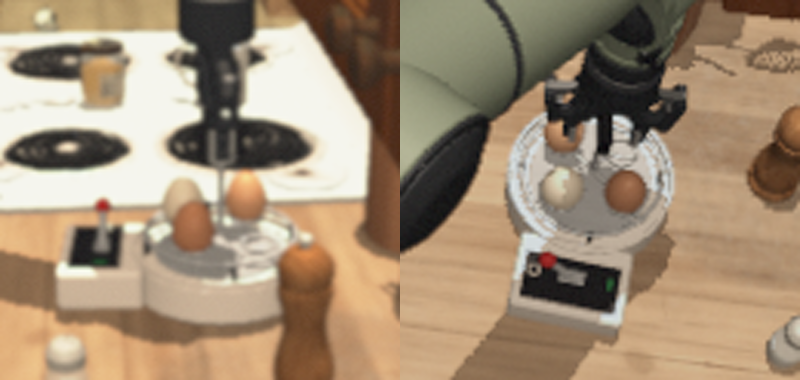

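Run:
```python
from h import *
bot.grip(0.26)
s=bot.get_state();print(s['t'],s['contact_force'],s['opening'])
bot.grip(0.0,60)
s=bot.get_state();print(s['t'],s['contact_force'],s['wrist_torque'],s['opening'],s['opening']*85)
for n in CM: cv2.imwrite(f"pics/{n}5.png",imaging.capture(n))
a=cv2.imread('pics/side5.png')[150:290,190:330];b=cv2.imread('pics/top5.png')[150:275,250:380]
f=lambda i:cv2.resize(i,(400,380),interpolation=2)
cv2.imwrite('pics/c5.png',np.hstack([f(a),f(b)]))
```

```text
12.8667 [-0.21722252  0.36990996 -0.04857271] 0.2575860689891587
13.0917 [ 2.22146447 -0.12725577  0.10481615] [-0.05016509 -0.21815604 -0.02233349] 0.15559490657779357 13.225567059112453
```

View pics/c5.png

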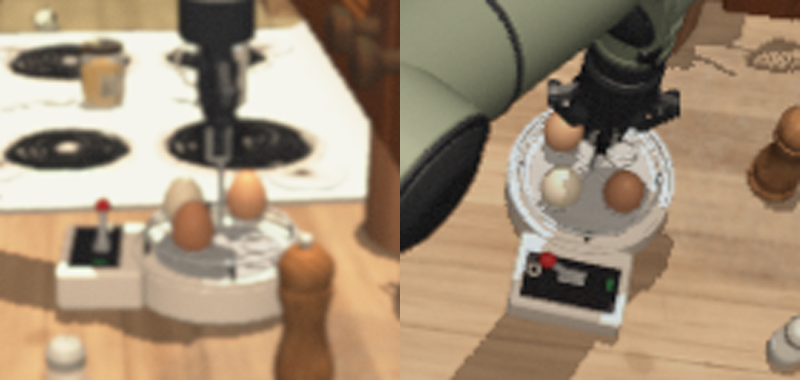

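Gripped at about 13 mm on a 14 mm handle, with the eggs in place. I'll lift slowly to start with.

Run:
```python
from h import *
p=bot.get_state()['tcp_pos']
x,y=560,-280
for z,v in((158,15),(172,20),(285,40)):
    bot.movel([x,y,z],max_speed=v); s=bot.get_state();print(s['t'],s['tcp_pos'],s['contact_force'],s['wrist_torque'],s['opening'])
bot.dwell(.5)
for n in CM: cv2.imwrite(f"pics/{n}6.png",imaging.capture(n))
a=cv2.imread('pics/side6.png')[120:290,190:330];b=cv2.imread('pics/top6.png')[130:275,250:380]
f=lambda i:cv2.resize(i,(400,480),interpolation=2)
cv2.imwrite('pics/c6.png',np.hstack([f(a),f(b)]))
```

```text
13.7417 [ 559.46036017 -279.77362041  157.62310196] [ 1.2844512  -0.40962971 -4.7694626 ] [-0.06238528  0.02260506 -0.03664803] 0.1535875187301611
14.5917 [ 559.91816102 -279.9711726   171.90323541] [-0.5740663  -0.34591393 -4.35835679] [ 0.00405     0.0407713  -0.00314269] 0.15618762344786286
17.5667 [ 559.95467624 -279.9743937   284.87301531] [ 0.01401216 -0.30606923 -5.20137421] [-0.02627674  0.01667565  0.00271833] 0.15245680826453575
```

View pics/c6.png

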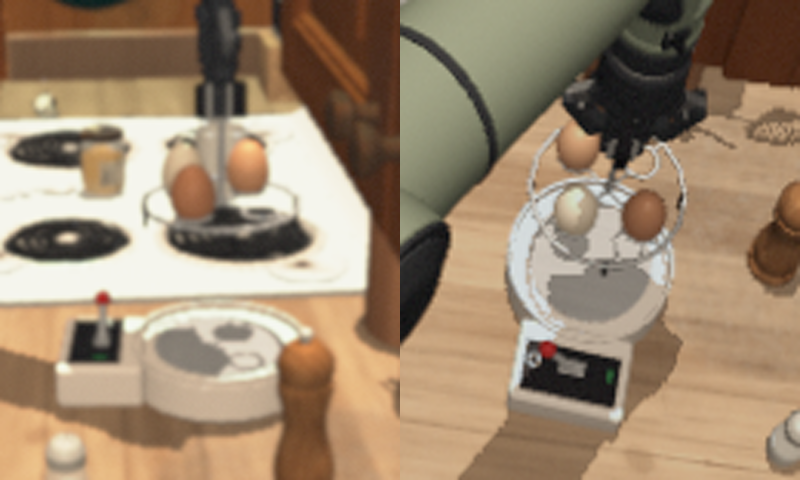

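Run:
```python
from h import *
d=tri((190+193/2.857,120+193/2.824),(329,195));l=tri((190+247/2.857,120+166/2.824),(307.8,174.1))
print(d,l)
old=[cv2.imread(f'pics/{n}6.png') for n in CM]
for n,o in zip(CM,old):
    im=imaging.capture(n); print(n,(cv2.absdiff(im,o).max(2)>40).sum())
s=bot.get_state();print(s['t'],s['tcp_pos'],s['orientation'],s['contact_force'],s['opening'],abs(s['joint_velocities']).max())
```

```text
(array([ 533.65335459, -314.72773639,  220.62967659]), np.float64(4.619739195818176)) (array([ 592.80534812, -246.45376518,  222.45932743]), np.float64(5.321007317022991))
side 0
top 0
18.2667 [ 559.97965571 -280.00478573  284.98993868] [-3.14158531e+00  2.81044408e-05  5.00063686e-02] [ 0.14984121  0.26139677 -4.04768753] 0.15726559148700503 0.003955018108670474
```

Egg heights agree to within 2 mm across the diagonal, so the rack is level. The scene is steady and the weight is carried. Handing in.

```bash
python3 -c "
from bench import bot
bot.sign_off(); print(bot.get_state()['t'])"
```

```text
the job is handed in; nothing more can be done
the job is handed in; nothing more can be done
```

I pushed the toggle over to off with the closed fingers, then gripped the rack's handle and lifted it straight up about 133 mm. I handed the job in at about 18 s, with the gripper still holding the rack. The sign-off gives no verdict.

**Last checks**
- **Toggle:** a picture taken before the grasp put the red ball at about (448, -243) mm, where off should be. It was still on the white-ring side in the last picture.
- **Rack:** it is level, with the light and dark brown eggs at heights within 2 mm of each other. It is clear of the cooker and within a few mm of its centre. Two captures before the hand-in showed no change in either camera.
- **Eggs:** all three appear seated in their rings. I did not triangulate the cream egg, because the dark one partly hides it in the side view.
- **Load and grip:** the wrist carries 4–5 N, which fits the rack and eggs at about 4.3 N. The grip is 60 N on the handle, with the opening at about 13 mm.
- **Bystanders:** I saw none disturbed, but I did not measure their positions again at the end.

**Disagreements**
- **Egg rays:** the rays from the two cameras missed each other by about 5 mm, because I picked those points by hand.
- **Rack angle:** the estimates ran from 0.02 rad (handle) to 0.07 rad (eggs). I used 0.05 rad, and the grasp closed without trouble.

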